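# Clear the material review: fan the walnut samples, file the ring and the bar

### The job

Sort the five loose prototype pieces. Fan the three walnut tiles in one straight shingled row along the middle of the flat grey sample tray: the widest lying flat with its short edge close to the raised black stop (a gap of up to 1 cm is fine), then the middle one, then the narrowest, each lapping with about a third of its length over the one before and its other end resting down on the tray. Lay the black ring flat in the white tray that already holds a black ring, and the aluminium bar flat in the tray that already holds such a bar, in the free part and not on top of the one there.

Things in the scene. Friction and masses are not known exactly. Their poses are not given: they have to be found in the camera images.
- tile_large_c (a point): The widest walnut sample tile, a flat dark-wood plate 62 mm wide (x) by 76 mm long (y) and 8 mm thick (z), loose, lying flat on the table; the point is its centre, 4 mm above its underside. Weighs 25 to 50 g. Turned half round it is the same.
- tile_medium_c (a point): The middle walnut sample tile, a flat dark-wood plate 48 mm wide (x) by 76 mm long (y) and 8 mm thick (z), loose, lying flat on the table; the point is its centre, 4 mm above its underside. Weighs 25 to 50 g. Turned half round it is the same.
- tile_small_c (a point): The narrowest walnut sample tile, a flat dark-wood plate 34 mm wide (x) by 76 mm long (y) and 8 mm thick (z), loose, lying flat on the table; the point is its centre, 4 mm above its underside. Weighs 25 to 50 g. Turned half round it is the same.
- ring_c (a point): Loose black plastic ring lying flat, 46 mm outer and 26 mm inner diameter, 20 mm high (its axis is z); the point is its centre, half-way up. Weighs 30 to 56 g.
- bar_c (a point): Loose aluminium bar (a cabinet pull) with two dark screw holes on top, 20 mm wide (x), 80 mm long (y), 18 mm high (z), lying flat; the point is its centre, half-way up. Weighs 52 to 98 g.
- sample_tray_stop (a point): Flat grey sample tray, fixed: a plate 120 mm wide (x) by 210 mm long (y) and 5 mm thick, with no rim save a black stop strip 10 mm thick standing 12 mm above the plate right across one short end (the +y end). The point lies on the plate's upper surface (5 mm above the table) at the middle of the foot of the stop's inner face; from it the free plate runs 200 mm towards -y and 60 mm to either side in x. Axes are the tray's.
- ring_tray_free (a point): White open tray, fixed, 132 mm (x) by 208 mm (y) outside, walls 4 mm thick and 18 mm high, floor 4 mm thick, with a black ring (46 mm across, 20 mm high) fastened on its floor towards the +y end, centred 97 mm in +y from this point. The point lies on the floor's upper surface (4 mm above the table) at the centre of the free part, which is 124 mm (x) by about 135 mm (y). Axes are the tray's.
- bar_tray_free (a point): White open tray, fixed, the same as the other (132 by 208 mm outside, walls 4 mm thick and 18 mm high, floor 4 mm thick) but with an aluminium bar (20 mm wide in y, 80 mm long in x, 18 mm high) fastened on its floor towards the +y end, centred 97 mm in +y from this point. The point lies on the floor's upper surface (4 mm above the table) at the centre of the free part, which is 124 mm (x) by about 145 mm (y). Axes are the tray's.

How it is judged:
By the outcome, as a careful person would: the job done as asked, in the order asked, and still so for the second after the job is handed in, with the robot touching nothing.
It also fails if it takes over 128 s, if anything falls off the work surface, if the arm or the gripper's body presses on something with over 40 N, if the wrist force passes 120 N, or if a joint passes its speed limit or range.

### The arm

A 6-joint arm with a two-finger parallel gripper is mounted at the origin on the work surface. World frame = base frame: x ahead of the robot, y to its left, z up, the work surface at z = 0. Lengths are in m, angles in rad, forces in N, time in s.
With the tool pointing down it reaches from about 0.25 to 0.725 m from the base axis. Payload 4 kg.
Tool frame: the origin (TCP) lies on the centre line of the jaws, within the pads' length; the fingertips stand 8 mm ahead of it and the grasp point (between the pads) lies 11 mm behind it; x points along the fingers, y is the direction in which the jaws open and shut, and the axes are right-handed (so a half turn about x gives the same grasp; the last joint's range is limited). The gripper opens to 85 mm and grips with 20 to 120 N. Pads are 22 mm wide; open, the fingers measure 114 mm over their backs; the gripper's body (76 mm by 85 mm) begins 54 mm behind the grasp point. The pads swing forward as they close: fully open they stand 13 mm farther back than shut.
Start: joints at [1.277, 0.241, 0.005, 1.335, 0, 1.571], TCP at [0.145, 0.479, 0.239] pointing down, gripper open.
Joint ranges: [-2.72, 2.72], [-1.05, 1.87], [-1.09, 1.28], [-1.99, 2.15], [-1.42, 1.44], [-3.14, 3.14]. Speed limits (rad/s): [2.79, 2.79, 3.14, 3.14, 3.14, 3.14].

### API

Orientations are given as [roll, pitch, yaw] about the fixed x, y, z axes, in that order (R = Rz(yaw) Ry(pitch) Rx(roll)).
In Python, from cell import * gives the robot as it stands. The module is installed in compiled form; this text tells all that it offers.
- The arm moves only by the shell command python3 -m inch 'ROWS'. ROWS is JSON, a list that holds one entry, the list of rows, each a list of 7 numbers: the shift along the tool's x, y, z in m, then the turn, a rotation vector about the tool's x, y, z in degrees, then the closure, from 0 (fully open) to 1 (shut). A call has 1 to 12 rows; each row shifts and turns the commanded pose from where the row before left it, along the tool's axes as they then stand; what a row does not reach is not made up. A row lasts 1/10 s, in which the tool goes at most 50 mm and 8.59 degrees, less where a joint would pass 70% of its speed; a pose out of reach is approached as far as the arm can. A call is refused whole if a number of a shift passes 0.05 or a number of a turn 8.59, either way. A call with a gripper value outside its range is refused whole. The fingers move at their own pace and stop on an object; the grip force is fixed at half the most. Time passes only in rows, so rows that do not move let the fingers close. It gives the time, the measured TCP pose, the force and the opening at its end, in the units of the state.
- sense(): the state, without advancing time (a new reading comes with each control period).
- capture(name): name is "side" or "top"; returns a dict with "img" (384x512x3 uint8, red, green, blue), "z_map" (384x512 float32, m along the optical axis (not along the pixel's ray), 0 where there is no reading), "fx", "fy", "cx", "cy" (pixels), "R" (3x3) and "t" (3): a world point X has camera coordinates R X + t. Camera axes: x right, y down, z forward; pixel columns grow to the right and rows downward; lengths in m; the calibration is good to about 2 mm. A picture is of the moment at which its call begins.
- finish_job(): hands the job in, once; it reports no verdict.
The state is a dict: "t": time; "joint_positions": joint angles; "joint_velocities": joint speeds; "tau": joint torques, N m; "tool_pos": TCP position; "orientation": TCP orientation; "force": force on the tool from outside, world axes, zero at the start; "ft_torque": the same for the moment, N m; "gripper_width": opening from 0.0 (shut) to 1.0 (fully open).
Only numpy, scipy, OpenCV 4.12 (cv2) and the standard library are available. Lean on these libraries where they do the work, as an engineer would, in place of code of your own. Each camera call takes 0.05 s, during which the arm holds its last target. There are 200 camera calls.

## Working session

There is one attempt and no reset: what is moved stays moved. The work goes in short steps, Python scripts to look and compute and a shell command to move; the robot and the scene stay as the last step left them, time stands still between calls to the robot, and variables do not carry over. Pictures are saved under pics/ and viewed, about 12 in all and at most 16, crops included, and the job is handed in when it is done.

```bash
mkdir -p pics
python3 - <<'E'
from cell import *
import cv2,numpy as np
print(sense())
for n in("top","side"):
    c=capture(n); cv2.imwrite(f"pics/{n}0.png",c["img"][:,:,::-1]); np.savez(f"{n}0.npz",**c)
    print(n,c["fx"],c["fy"],c["cx"],c["cy"],c["R"].tolist(),c["t"])
E
```

```text
{'t': 0.0, 'joint_positions': array([ 1.27697280e+00,  2.41418228e-01,  3.71748010e-03,  1.33519736e+00,
       -4.15928754e-05,  1.57082485e+00]), 'joint_velocities': array([ 9.37804152e-04, -6.54592572e-04, -1.85320138e-03,  9.38070993e-04,
       -5.62625026e-05, -2.68204618e-03]), 'tau': array([-1.21614779e-03, -3.72319865e+01,  2.52407777e+01,  1.71869964e-02,
       -6.72892065e-05, -1.48847846e-06]), 'tool_pos': array([0.14463981, 0.47797677, 0.23840775]), 'orientation': array([-1.55098103,  1.56869414, -1.84483304]), 'force': array([-0.43037441,  0.12336439,  0.25989552]), 'ft_torque': array([-0.03964956,  0.00054594,  0.05293422]), 'gripper_width': 0.9989059350298113}
top 367.98520984735603 367.98520984735603 250.0548247841933 188.89304440263712 [[0.0026013978364111145, -0.9999930846621979, -0.002657697702705069], [-0.9966929480121149, -0.002376939543210004, -0.08122510413245579], [0.08121822524665931, 0.00286020736838658, -0.9966922389090793]] [0.04466471 0.50333668 1.13397504]
side 437.2924210235888 437.2924210235888 251.37886188971362 196.84403258903862 [[0.9260531349137443, -0.3770765316176458, -0.015455763314470152], [-0.2738861925775124, -0.6433268704383773, -0.7149243955044178], [0.25963810358231365, 0.6662910978507591, -0.6990309206987984]] [-0.43686518  0.18338975  0.97052372]
```

View pics/top0.png

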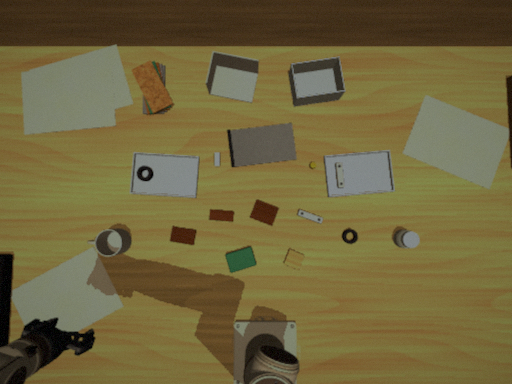

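View pics/side0.png

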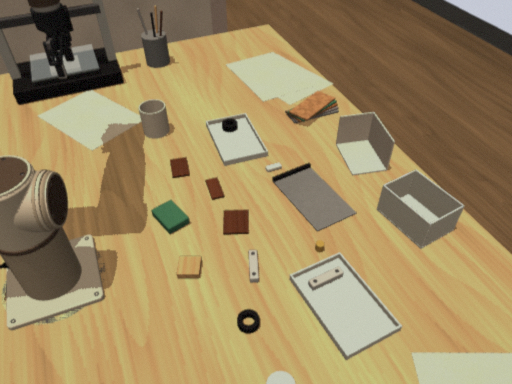

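The top view shows tiles at (183,236), (222,215) and (264,212), the bar at (310,216) and the ring at (350,237). The ring tray is at (165,175), the sample tray at (262,145) with its stop on the left (world +y), and the bar tray at (358,174). The arm hides none of them. Next I measure them in both views.

```bash
cat > h.py <<'E'
import cv2,numpy as np
def cast(c,uv,z):
    uv=np.atleast_2d(np.asarray(uv,float)); R=np.asarray(c["R"]);t=np.asarray(c["t"])
    d=np.c_[(uv[:,0]-c["cx"])/c["fx"],(uv[:,1]-c["cy"])/c["fy"],np.ones(len(uv))]@R
    o=-R.T@t
    return (o+d*((z-o[2])/d[:,2])[:,None])[:,:2]
def proj(c,X):
    p=np.asarray(c["R"])@np.asarray(X,float)+c["t"]; return p[0]/p[2]*c["fx"]+c["cx"],p[1]/p[2]*c["fy"]+c["cy"]
def masks(c):
    hsv=cv2.cvtColor(np.ascontiguousarray(c["img"]),cv2.COLOR_RGB2HSV)
    H,S,V=[hsv[:,:,i].astype(int) for i in range(3)]
    return dict(walnut=((H<12)|(H>172))&(S>110)&(V<125)&(V>20),black=(V<50),grey=(S<70)&(V<140)&(V>50),white=(S<75)&(V>=125))
def blobs(c,m,z,amin,amax,box=None):
    """sub-pixel-ish: upsample mask blobs, cast contour to plane z, min-area rectangle in mm"""
    out=[]
    n,l,st,ce=cv2.connectedComponentsWithStats(m.astype(np.uint8),connectivity=4)
    for i in range(1,n):
        if not amin<st[i,4]<amax: continue
        if box and not(box[0]<ce[i][0]<box[2] and box[1]<ce[i][1]<box[3]): continue
        x,y,w,h=st[i,:4]
        k=cv2.resize((l[y-2:y+h+2,x-2:x+w+2]==i).astype(np.float32),None,fx=8,fy=8,interpolation=cv2.INTER_LINEAR)
        cs,_=cv2.findContours((k>.5).astype(np.uint8),cv2.RETR_EXTERNAL,cv2.CHAIN_APPROX_NONE)
        p=max(cs,key=len)[:,0]; p=(p+.5)/8-.5+[x-2,y-2]
        w_=cast(c,p,z)*1000
        (a,b),(d,e),g=cv2.minAreaRect(w_.astype(np.float32))
        if d>e: g+=90; d,e=e,d   # g = direction of short side; long side = g+90
        long=(g+90+90)%180-90
        out.append(dict(px=ce[i].round(1).tolist(),area=int(st[i,4]),c=(round(a,1),round(b,1)),short=round(d,1),long=round(e,1),ang=round(long,1)))
    return out
E
python3 - <<'E'
from h import *
for n,bx,a in(("top",(120,100,400,260),40),("side",(140,100,420,350),60)):
    c=np.load(n+"0.npz"); m=masks(c); print(n)
    for k,z,lo,hi in(("walnut",.008,a,1500),("black",.02,25,700),("grey",.005,1000,9000),("white",.018,40,9000)):
        for b in blobs(c,m[k],z,lo,hi,bx): print(k,b)
c=np.load("top0.npz"); i=c["img"][110:260,120:400,::-1]; j=cv2.resize(i,None,fx=2.85,fy=2.85,interpolation=3); cv2.imwrite("pics/top0c.png",j)
E
```

```text
top
walnut {'px': [263.8, 212.0], 'area': 273, 'c': (431.3, 2.4), 'short': 60.7, 'long': 74.5, 'ang': 69.6}
walnut {'px': [220.8, 215.3], 'area': 155, 'c': (421.5, 137.3), 'short': 31.5, 'long': 72.8, 'ang': 85.8}
walnut {'px': [182.0, 234.5], 'area': 201, 'c': (358.1, 257.0), 'short': 45.7, 'long': 73.5, 'ang': 80.8}
black {'px': [230.5, 147.8], 'area': 86, 'c': (633.4, 108.0), 'short': 10.3, 'long': 119.5, 'ang': 7.4}
black {'px': [144.6, 173.3], 'area': 127, 'c': (552.8, 378.8), 'short': 44.2, 'long': 49.8, 'ang': 45.7}
black {'px': [349.3, 235.9], 'area': 111, 'c': (358.8, -261.6), 'short': 42.9, 'long': 46.1, 'ang': 88.8}
grey {'px': [262.5, 144.5], 'area': 2229, 'c': (648.7, 6.3), 'short': 121.1, 'long': 202.1, 'ang': -82.7}
grey {'px': [361.3, 172.0], 'area': 2406, 'c': (556.2, -301.0), 'short': 138.0, 'long': 216.4, 'ang': -84.9}
grey {'px': [164.7, 174.3], 'area': 2471, 'c': (550.5, 320.7), 'short': 138.0, 'long': 215.3, 'ang': 86.4}
white {'px': [216.5, 158.5], 'area': 56, 'c': (599.8, 152.4), 'short': 12.3, 'long': 44.5, 'ang': 0.5}
white {'px': [358.7, 173.9], 'area': 223
[... 1395 characters left out ...]
968.1, 210.9), 'short': 99.6, 'long': 194.6, 'ang': -65.7}
white {'px': [236.0, 139.1], 'area': 1639, 'c': (547.6, 318.9), 'short': 138.3, 'long': 219.5, 'ang': 86.4}
white {'px': [360.2, 156.6], 'area': 1148, 'c': (839.0, 90.1), 'short': 102.3, 'long': 151.3, 'ang': 78.7}
white {'px': [273.0, 166.1], 'area': 83, 'c': (594.9, 143.9), 'short': 25.1, 'long': 47.3, 'ang': 0.6}
white {'px': [316.9, 199.4], 'area': 2218, 'c': (641.3, -7.6), 'short': 117.6, 'long': 197.0, 'ang': -83.5}
white {'px': [253.1, 264.6], 'area': 240, 'c': (417.4, -144.1), 'short': 21.1, 'long': 82.3, 'ang': 70.3}
white {'px': [344.8, 304.7], 'area': 5435, 'c': (553.9, -298.1), 'short': 135.7, 'long': 212.7, 'ang': -84.8}
```

View pics/top0c.png

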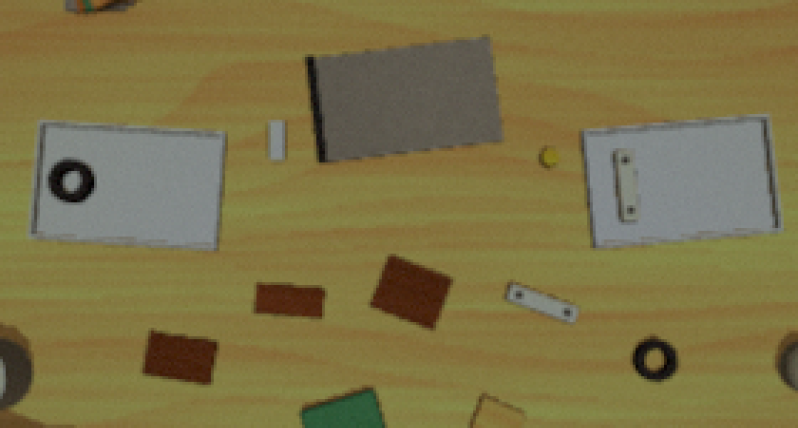

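```bash
cat > plan.py <<'E'
# usage: plan.py x_mm y_mm z_mm jaw_deg [nose_deg]  -> turn, then shift in tool axes
import sys,numpy as np
from scipy.spatial.transform import Rotation as Ro
from cell import sense
def plan(x,y,z,jaw):
    s=sense(); R=Ro.from_euler('xyz',s["orientation"]).as_matrix()
    p=s["tool_pos"]*1000; q=s["joint_positions"]
    print("t %.1f p %s jaw %.1f down-err(deg) %.2f open %.2f F %s j6 %.2f"%(s["t"],p.round(1),np.degrees(np.arctan2(R[1,1],R[0,1])),np.degrees(np.arccos(-R[2,0])),s["gripper_width"],s["force"].round(1),q[5]))
    best=None
    for j in(jaw,jaw+180):
        a=np.radians(j); yv=np.array([np.cos(a),np.sin(a),0]); xv=np.array([0,0,-1.]); T=np.c_[xv,yv,np.cross(xv,yv)]
        rv=np.degrees(Ro.from_matrix(R.T@T).as_rotvec())
        j6=q[5]+np.radians(rv[0])+np.arctan2(y,x)-q[0]
        d=T.T@(np.array([x,y,z])-p)
        print("jaw %.0f turn %s j6end %.2f rows>=%d | shift after turn (mm) %s rows>=%d"%(j,rv.round(1),j6,np.ceil(abs(rv).max()/8.59),d.round(1),np.ceil(np.linalg.norm(d)/50)))
if __name__=="__main__": plan(*map(float,sys.argv[1:5]))
E
python3 plan.py 357 -263 120 20
```

```text
t 0.1 p [144.6 478.1 238.5] jaw 73.2 down-err(deg) 0.11 open 1.00 F [-0.1  0.5 -0.1] j6 1.57
jaw 20 turn [53.2  0.   0.1] j6end 0.59 rows>=7 | shift after turn (mm) [118.5 -53.9 769. ] rows>=16
jaw 200 turn [-1.268e+02 -1.000e-01  1.000e-01] j6end -2.55 rows>=15 | shift after turn (mm) [ 118.5   53.9 -769. ] rows>=16
```

```bash
python3 -m inch '[[[0.02,0,0,-6.4,0,0,0],[0.02,0,0,-6.4,0,0,0]]]'; python3 plan.py 420 100 120 86;  python3 plan.py 357 -263 60 86
```

```text
t: 0.3
tool_pos: [0.1449, 0.4788, 0.199]
orientation: [1.33, 1.57, 1.264]
force: [-0.7, -0.4, 0.5]
gripper_width: 0.997
t 0.3 p [144.9 478.8 199. ] jaw 86.2 down-err(deg) 0.06 open 1.00 F [-0.7 -0.4  0.5] j6 1.34
jaw 86 turn [ 0.2  0.  -0.1] j6end 0.30 rows>=1 | shift after turn (mm) [  79.  -358.7  300.9] rows>=10
jaw 266 turn [-1.798e+02  1.000e-01  0.000e+00] j6end -2.84 rows>=21 | shift after turn (mm) [  79.   358.7 -300.9] rows>=10
t 0.3 p [144.9 478.8 199. ] jaw 86.2 down-err(deg) 0.06 open 1.00 F [-0.7 -0.4  0.5] j6 1.34
jaw 86 turn [ 0.2  0.  -0.1] j6end -0.57 rows>=1 | shift after turn (mm) [ 139.  -725.2  263.3] rows>=16
jaw 266 turn [-1.798e+02  1.000e-01  0.000e+00] j6end -3.71 rows>=21 | shift after turn (mm) [ 139.   725.2 -263.3] rows>=16
```

```bash
python3 -m inch '[[[0.007,-0.036,0.03,0,0,0,0],[0.007,-0.036,0.03,0,0,0,0],[0.007,-0.036,0.03,0,0,0,0],[0.007,-0.036,0.03,0,0,0,0],[0.007,-0.036,0.03,0,0,0,0],[0.007,-0.036,0.03,0,0,0,0],[0.007,-0.036,0.03,0,0,0,0],[0.007,-0.036,0.03,0,0,0,0],[0.007,-0.036,0.03,0,0,0,0],[0.007,-0.036,0.03,0,0,0,0]]]'
python3 -m inch '[[[0,-0.045,-0.005,0,0,0,0],[0,-0.045,-0.005,0,0,0,0],[0,-0.045,-0.005,0,0,0,0],[0,-0.045,-0.005,0,0,0,0],[0,-0.045,-0.005,0,0,0,0],[0,-0.045,-0.005,0,0,0,0],[0,-0.045,-0.005,0,0,0,0],[0,-0.045,-0.005,0,0,0,0],[0,0,0,0,0,0,0],[0,0,0,0,0,0,0]]]'; python3 plan.py 358 -263 60 86
```

```text
t: 1.3
tool_pos: [0.4193, 0.0965, 0.1289]
orientation: [2.48, 1.571, 2.41]
force: [0.5, 0.0, 1.0]
gripper_width: 0.998
t: 2.3
tool_pos: [0.3527, -0.2584, 0.1288]
orientation: [2.303, 1.569, 2.23]
force: [-0.1, 1.2, 0.0]
gripper_width: 0.998
t 2.3 p [ 352.7 -258.4  128.8] jaw 85.8 down-err(deg) 0.09 open 1.00 F [-0.1  1.2  0. ] j6 -0.56
jaw 86 turn [-0.2 -0.1 -0.1] j6end -0.56 rows>=1 | shift after turn (mm) [68.8 -4.2  5.6] rows>=2
jaw 266 turn [ 1.798e+02 -1.000e-01  1.000e-01] j6end 2.58 rows>=21 | shift after turn (mm) [68.8  4.2 -5.6] rows>=2
```

```bash
python3 -m inch '[[[0.035,-0.004,0.006,0,0,0,0],[0.035,0,0,0,0,0,0],[0.025,0,0,0,0,0,0],[0.02,0,0,0,0,0,0],[0,0,0,0,0,0,0.8],[0,0,0,0,0,0,0.8],[0,0,0,0,0,0,0.8],[0,0,0,0,0,0,0.8],[0,0,0,0,0,0,0.8],[0,0,0,0,0,0,0.8]]]'
python3 - <<'E'
from cell import *
import cv2
c=capture("side"); i=c["img"][220:384,150:350,::-1]; cv2.imwrite("pics/ring1.png",cv2.resize(i,None,fx=3,fy=3,interpolation=3))
E
```

```text
t: 3.3
tool_pos: [0.3604, -0.2624, 0.0161]
orientation: [-0.157, 1.568, -0.226]
force: [-0.3, 2.1, 5.8]
gripper_width: 0.506
```

View pics/ring1.png

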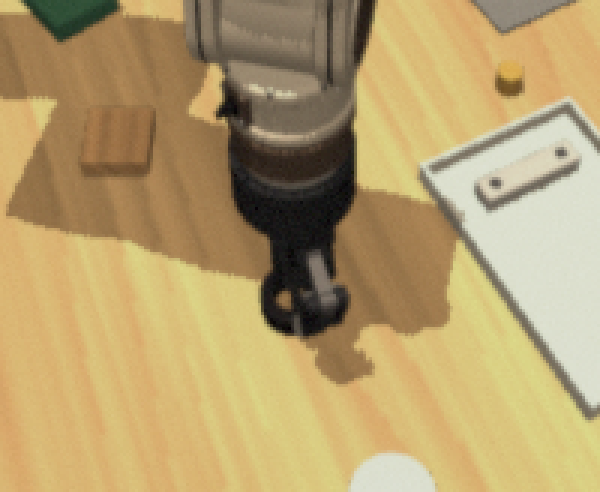

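The gripper has closed around the ring, at opening 0.506, which matches 46 mm. Lifting it now.

```bash
python3 -m inch '[[[-0.03,0,0,0,0,0,0.8],[-0.05,0,0,0,0,0,0.8],[-0.03,0,0,0,0,0,0.8],[0,0,0,0,0,0,0.8]]]';python3 plan.py 548 288 60 86
```

```text
t: 3.75
tool_pos: [0.3626, -0.2648, 0.1299]
orientation: [-0.568, 1.559, -0.638]
force: [0.3, -0.5, -1.5]
gripper_width: 0.506
t 3.8 p [ 362.6 -264.8  129.9] jaw 86.0 down-err(deg) 0.69 open 0.51 F [ 0.3 -0.5 -1.5] j6 -0.56
jaw 86 turn [-0.   0.6  0.4] j6end 0.55 rows>=1 | shift after turn (mm) [ 69.9 564.4 146.3] rows>=12
jaw 266 turn [180.    0.6  -0.9] j6end 3.70 rows>=21 | shift after turn (mm) [  69.9 -564.4 -146.3] rows>=12
```

```bash
python3 -m inch '[[[0,0.04,0.0105,0,0,0,0.8],[0,0.04,0.0105,0,0,0,0.8],[0,0.04,0.0105,0,0,0,0.8],[0,0.04,0.0105,0,0,0,0.8],[0,0.04,0.0105,0,0,0,0.8],[0,0.04,0.0105,0,0,0,0.8],[0,0.04,0.0105,0,0,0,0.8],[0,0.04,0.0105,0,0,0,0.8],[0,0.04,0.0105,0,0,0,0.8],[0,0.04,0.0105,0,0,0,0.8],[0,0.04,0.0105,0,0,0,0.8],[0,0.04,0.0105,0,0,0,0.8]]]'
python3 -m inch '[[[0,0.04,0.01,0,0,0,0.8],[0,0.04,0.01,0,0,0,0.8],[0,0,0,0,0,0,0.8],[0,0,0,0,0,0,0.8],[0,0,0,0,0,0,0.8]]]'
python3 plan.py 548 288 20 86
```

```text
t: 4.95
tool_pos: [0.5187, 0.2093, 0.124]
orientation: [-1.385, 1.571, -1.455]
force: [1.4, -0.4, -0.2]
gripper_width: 0.506
t: 5.45
tool_pos: [0.5435, 0.285, 0.1238]
orientation: [-2.405, 1.569, -2.476]
force: [0.1, 0.3, -0.8]
gripper_width: 0.504
t 5.5 p [543.5 285.  123.8] jaw 85.9 down-err(deg) 0.10 open 0.50 F [ 0.1  0.3 -0.8] j6 0.55
jaw 86 turn [-0.1 -0.1  0.1] j6end 0.55 rows>=1 | shift after turn (mm) [103.8   3.3   4.3] rows>=3
jaw 266 turn [1.799e+02 1.000e-01 1.000e-01] j6end 3.70 rows>=21 | shift after turn (mm) [103.8  -3.3  -4.3] rows>=3
```

```bash
python3 -m inch '[[[0.04,0.003,0.004,0,0,0,0.8],[0.03,0,0,0,0,0,0.8],[0.02,0,0,0,0,0,0.8],[0.008,0,0,0,0,0,0.8],[0.003,0,0,0,0,0,0.8],[0.001,0,0,0,0,0,0.8],[0,0,0,0,0,0,0.8]]]'; python3 -m inch '[[[0,0,0,0,0,0,0.3],[0,0,0,0,0,0,0.3],[0,0,0,0,0,0,0.3],[0,0,0,0,0,0,0.3]]]';python3 -m inch '[[[-0.03,0,0,0,0,0,0.2],[-0.05,0,0,0,0,0,0.1],[-0.03,0,0,0,0,0,0]]]'; python3 plan.py 418 -143 100 160
python3 plan.py 418 -143 100 -20
```

```text
t: 6.15
tool_pos: [0.5494, 0.2889, 0.0238]
orientation: [0.548, 1.568, 0.477]
force: [0.9, 0.8, -0.4]
gripper_width: 0.507
t: 6.55
tool_pos: [0.5486, 0.2889, 0.0226]
orientation: [0.547, 1.57, 0.476]
force: [0.2, 0.4, 0.3]
gripper_width: 0.703
t: 6.85
tool_pos: [0.5494, 0.2893, 0.1355]
orientation: [0.549, 1.567, 0.479]
force: [0.6, 0.1, 0.7]
gripper_width: 0.999
t 6.8 p [549.4 289.3 135.5] jaw 86.0 down-err(deg) 0.19 open 1.00 F [0.6 0.1 0.7] j6 0.55
jaw 160 turn [-74.    0.2   0. ] j6end -1.55 rows>=9 | shift after turn (mm) [  35.5  -24.4 -451.2] rows>=10
jaw 340 turn [106.    0.   -0.2] j6end 1.59 rows>=13 | shift after turn (mm) [ 35.5  24.4 451.2] rows>=10
t 6.8 p [549.4 289.3 135.5] jaw 86.0 down-err(deg) 0.19 open 1.00 F [0.6 0.1 0.7] j6 0.55
jaw -20 turn [106.    0.   -0.2] j6end 1.59 rows>=13 | shift after turn (mm) [ 35.5  24.4 451.2] rows>=10
jaw 160 turn [-74.    0.2   0. ] j6end -1.55 rows>=9 | shift after turn (mm) [  35.5  -24.4 -451.2] rows>=10
```

```bash
python3 -m inch '[[[0,0,0,-8.2,0,0,0],[0,0,0,-8.2,0,0,0],[0,0,0,-8.2,0,0,0],[0,0,0,-8.2,0,0,0],[0,0,0,-8.2,0,0,0],[0,0,0,-8.2,0,0,0],[0,0,0,-8.2,0,0,0],[0,0,0,-8.2,0,0,0],[0,0,0,-8.4,0,0,0]]]'
python3 -m inch '[[[0.003,-0.002,-0.041,0,0,0,0],[0.003,-0.002,-0.041,0,0,0,0],[0.003,-0.002,-0.041,0,0,0,0],[0.003,-0.002,-0.041,0,0,0,0],[0.003,-0.002,-0.041,0,0,0,0],[0.003,-0.002,-0.041,0,0,0,0],[0.003,-0.002,-0.041,0,0,0,0],[0.003,-0.002,-0.041,0,0,0,0],[0.003,-0.002,-0.041,0,0,0,0],[0.003,-0.002,-0.041,0,0,0,0],[0.003,-0.004,-0.041,0,0,0,0],[0,0,0,0,0,0,0]]]'
python3 - <<'E'
from cell import *
from h import *
from plan import plan
c=capture("top"); m=masks(c)
for b in blobs(c,m["black"],.024,60,300,(130,150,240,210)): print(b)
plan(418,-143,50,160)
cv2.imwrite("pics/top1.png",cv2.resize(c["img"][110:260,120:400,::-1],None,fx=2.85,fy=2.85,interpolation=3))
E
```

```text
t: 7.75
tool_pos: [0.5483, 0.2887, 0.1323]
orientation: [2.32, 1.571, -2.736]
force: [0.4, 0.2, 0.2]
gripper_width: 1.001
t: 8.95
tool_pos: [0.4151, -0.147, 0.0993]
orientation: [-3.013, 1.569, -1.799]
force: [0.4, 0.1, 0.3]
gripper_width: 0.999
{'px': [144.6, 173.3], 'area': 128, 'c': (550.7, 377.6), 'short': 43.9, 'long': 50.1, 'ang': -89.9}
{'px': [172.9, 175.4], 'area': 105, 'c': (544.6, 287.9), 'short': 44.2, 'long': 44.9, 'ang': 45.7}
t 9.0 p [ 415.8 -145.1   99.4] jaw 159.7 down-err(deg) 0.01 open 1.00 F [ 0.1 -1.1  0.5] j6 -1.55
jaw 160 turn [-0.3  0.   0. ] j6end -1.55 rows>=1 | shift after turn (mm) [49.4 -1.3  2.7] rows>=1
jaw 340 turn [179.7   0.   -0. ] j6end 1.59 rows>=21 | shift after turn (mm) [49.4  1.3 -2.7] rows>=1
```

View pics/top1.png

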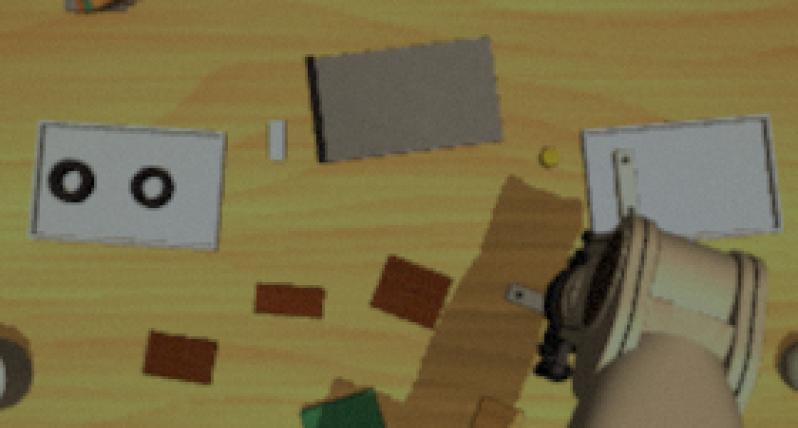

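The ring lies flat in the free part of its tray, at crop (152,188). Next is the bar.

```bash
python3 -m inch '[[[0.03,-0.001,0.003,0,0,0,0],[0.03,0,0,0,0,0,0],[0.017,0,0,0,0,0,0],[0.01,0,0,0,0,0,0],[0,0,0,0,0,0,0.95],[0,0,0,0,0,0,0.95],[0,0,0,0,0,0,0.95],[0,0,0,0,0,0,0.95],[0,0,0,0,0,0,0.95],[0,0,0,0,0,0,0.95],[0,0,0,0,0,0,0.95]]]';python3 -m inch '[[[-0.03,0,0,0,0,0,0.95],[-0.05,0,0,0,0,0,0.95],[-0.02,0,0,0,0,0,0.95],[0,0,0,0,0,0,0.95]]]';python3 plan.py 556 -326 60 95
```

```text
t: 10.1
tool_pos: [0.4195, -0.141, 0.0134]
orientation: [-1.44, 1.568, -0.219]
force: [-1.3, 0.6, 6.6]
gripper_width: 0.216
t: 10.5
tool_pos: [0.4211, -0.1417, 0.1158]
orientation: [-1.549, 1.563, -0.328]
force: [0.0, 0.1, -1.7]
gripper_width: 0.213
t 10.5 p [ 421.1 -141.7  115.8] jaw 160.0 down-err(deg) 0.45 open 0.21 F [ 0.   0.1 -1.7] j6 -1.55
jaw 95 turn [65.   0.3  0.4] j6end -0.62 rows>=8 | shift after turn (mm) [  55.8 -195.3  118.3] rows>=5
jaw 275 turn [-115.    -0.4    0.3] j6end -3.76 rows>=14 | shift after turn (mm) [  55.8  195.3 -118.3] rows>=5
```

```bash
python3 -m inch '[[[0,0,0,8.2,0,0,0.95],[0,0,0,8.2,0,0,0.95],[0,0,0,8.2,0,0,0.95],[0,0,0,8.2,0,0,0.95],[0,0,0,8.2,0,0,0.95],[0,0,0,8.0,0,0,0.95],[0,0,0,8,0,0,0.95],[0,0,0,8,0,0,0.95]]]';python3 -m inch '[[[0,-0.039,0.0235,0,0,0,0.95],[0,-0.039,0.0235,0,0,0,0.95],[0,-0.039,0.0235,0,0,0,0.95],[0,-0.039,0.0235,0,0,0,0.95],[0,-0.039,0.0235,0,0,0,0.95],[0,0,0,0,0,0,0.95],[0,0,0,0,0,0,0.95],[0,0,0,0,0,0,0.95]]]';python3 plan.py 556 -326 20 95
```

```text
t: 11.3
tool_pos: [0.4173, -0.1404, 0.1108]
orientation: [2.737, 1.568, 2.817]
force: [-0.2, -0.4, -1.6]
gripper_width: 0.211
t: 12.1
tool_pos: [0.5509, -0.3237, 0.1107]
orientation: [2.466, 1.567, 2.553]
force: [-0.3, 0.2, -0.8]
gripper_width: 0.212
t 12.1 p [ 550.9 -323.7  110.7] jaw 95.0 down-err(deg) 0.22 open 0.21 F [-0.3  0.2 -0.8] j6 -0.62
jaw 95 turn [-0.  -0.2 -0.1] j6end -0.62 rows>=1 | shift after turn (mm) [90.7 -2.8  4.9] rows>=2
jaw 275 turn [180.   -0.2   0.3] j6end 2.52 rows>=21 | shift after turn (mm) [90.7  2.8 -4.9] rows>=2
```

```bash
python3 -m inch '[[[0.04,-0.003,0.005,0,0,0,0.95],[0.03,0,0,0,0,0,0.95],[0.015,0,0,0,0,0,0.95],[0.004,0,0,0,0,0,0.95],[0.002,0,0,0,0,0,0.95],[0.001,0,0,0,0,0,0.95],[0,0,0,0,0,0,0.95]]]'; python3 -m inch '[[[0,0,0,0,0,0,0.6],[0,0,0,0,0,0,0.6],[0,0,0,0,0,0,0.6]]]';python3 -m inch '[[[-0.03,0,0,0,0,0,0.4],[-0.05,0,0,0,0,0,0.1],[-0.03,0,0,0,0,0,0.1]]]'; python3 plan.py 431 1 100 159
```

```text
t: 12.8
tool_pos: [0.5584, -0.3277, 0.0219]
orientation: [-0.623, 1.568, -0.537]
force: [-0.5, 0.9, -1.1]
gripper_width: 0.214
t: 13.1
tool_pos: [0.558, -0.3277, 0.021]
orientation: [-0.608, 1.57, -0.521]
force: [-0.7, -0.2, -0.0]
gripper_width: 0.403
t: 13.4
tool_pos: [0.5587, -0.3281, 0.1338]
orientation: [-0.612, 1.567, -0.525]
force: [1.9, -0.2, 0.4]
gripper_width: 0.888
t 13.4 p [ 558.7 -328.1  133.8] jaw 95.0 down-err(deg) 0.22 open 0.89 F [ 1.9 -0.2  0.4] j6 -0.62
jaw 159 turn [-64.    0.1   0.2] j6end -1.20 rows>=8 | shift after turn (mm) [ 33.8 237.1 261.5] rows>=8
jaw 339 turn [ 1.16e+02  2.00e-01 -1.00e-01] j6end 1.94 rows>=14 | shift after turn (mm) [  33.8 -237.1 -261.5] rows>=8
```

```bash
python3 -m inch '[[[0,0,0,-8,0,0,0],[0,0,0,-8,0,0,0],[0,0,0,-8,0,0,0],[0,0,0,-8,0,0,0],[0,0,0,-8,0,0,0],[0,0,0,-8,0,0,0],[0,0,0,-8,0,0,0],[0,0,0,-8,0,0,0]]]';python3 -m inch '[[[0.004,0.0296,0.0327,0,0,0,0],[0.004,0.0296,0.0327,0,0,0,0],[0.004,0.0296,0.0327,0,0,0,0],[0.004,0.0296,0.0327,0,0,0,0],[0.004,0.0296,0.0327,0,0,0,0],[0.004,0.0296,0.0327,0,0,0,0],[0.004,0.0296,0.0327,0,0,0,0],[0.004,0.0296,0.0327,0,0,0,0],[0,0,0,0,0,0,0],[0,0,0,0,0,0,0],[0,0,0,0,0,0,0]]]'
python3 - <<'E'
from cell import *
from h import *
from plan import plan
c=capture("side"); cv2.imwrite("pics/side1.png",cv2.resize(c["img"][100:384,130:420,::-1],None,fx=2.1,fy=2.1,interpolation=3))
plan(431,1,40,159)
E
```

```text
t: 14.2
tool_pos: [0.5577, -0.3275, 0.1305]
orientation: [-1.76, 1.571, -0.55]
force: [-0.6, 0.8, -0.2]
gripper_width: 0.999
t: 15.3
tool_pos: [0.4315, 0.0012, 0.0988]
orientation: [-1.444, 1.569, -0.241]
force: [0.3, 0.2, -0.4]
gripper_width: 0.998
t 15.3 p [431.5   0.9  98.7] jaw 158.9 down-err(deg) 0.08 open 1.00 F [0.3 0.1 0.2] j6 -1.20
jaw 159 turn [-0.1  0.   0.1] j6end -1.20 rows>=1 | shift after turn (mm) [58.7  0.5 -0.1] rows>=2
jaw 339 turn [ 1.799e+02  1.000e-01 -0.000e+00] j6end 1.94 rows>=21 | shift after turn (mm) [58.7 -0.5  0.1] rows>=2
```

View pics/side1.png

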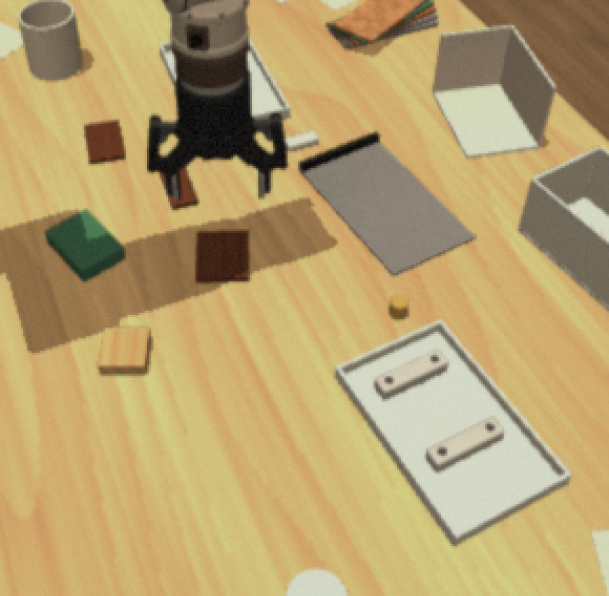

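The bar sits flat and clear of the fixed one, at crop (465,443). Now I lower onto the large tile and watch for contact.

```bash
python3 -m inch '[[[0.035,0,0,0,0,0,0.15],[0.025,0,0,0,0,0,0.15],[0.018,0,0,0,0,0,0.15],[0.008,0,0,0,0,0,0.15],[0,0,0,0,0,0,0.15]]]'; python3 -m inch '[[[0.003,0,0,0,0,0,0.15],[0,0,0,0,0,0,0.15]]]';python3 -m inch '[[[0.003,0,0,0,0,0,0.15],[0.002,0,0,0,0,0,0.15],[0,0,0,0,0,0,0.15]]]'
```

```text
t: 15.85
tool_pos: [0.4301, 0.0008, 0.0114]
orientation: [1.974, 1.569, -3.108]
force: [-0.1, -0.7, 0.7]
gripper_width: 0.852
t: 16.05
tool_pos: [0.4314, 0.0015, 0.0099]
orientation: [-1.2, 1.569, 0.003]
force: [0.1, -0.3, -0.5]
gripper_width: 0.852
t: 16.35
tool_pos: [0.4305, 0.0018, 0.0043]
orientation: [-1.265, 1.571, -0.061]
force: [-0.8, 0.2, 0.5]
gripper_width: 0.852
```

```bash
python3 -m inch '[[[0,0,0,0,0,0,0.7],[0,0,0,0,0,0,0.7],[0,0,0,0,0,0,0.7],[0,0,0,0,0,0,0.7],[0,0,0,0,0,0,0.7]]]';python3 -m inch '[[[-0.03,0,0,0,0,0,0.7],[-0.05,0,0,0,0,0,0.7],[0,0,0,0,0,0,0.7],[0,0,0,0,0,0,0.7]]]'; python3 plan.py 629.6 147 40 187.2
python3 - <<'E'
from cell import *
from h import *
c=capture("top"); m=masks(c); print(blobs(c,m["walnut"],.09,40,1500,(120,100,400,300)))
c=capture("side"); m=masks(c); print(blobs(c,m["walnut"],.09,40,1500,(120,100,400,300)))
cv2.imwrite("pics/side2.png",cv2.resize(c["img"][100:284,130:350,::-1],None,fx=2.5,fy=2.5,interpolation=3))
E
```

```text
t: 16.85
tool_pos: [0.4306, 0.0018, 0.005]
orientation: [-1.005, 1.57, 0.199]
force: [-0.7, -0.9, 4.7]
gripper_width: 0.703
t: 17.25
tool_pos: [0.4318, 0.0018, 0.0856]
orientation: [-1.199, 1.567, 0.005]
force: [0.4, -0.4, -0.6]
gripper_width: 0.698
t 17.2 p [431.8   1.8  85.6] jaw 159.0 down-err(deg) 0.23 open 0.70 F [ 0.4 -0.4 -0.6] j6 -1.20
jaw 187 turn [-28.2   0.    0.2] j6end -1.47 rows>=4 | shift after turn (mm) [  45.6 -214.4  119.2] rows>=5
jaw 367 turn [151.8   0.3  -0. ] j6end 1.67 rows>=18 | shift after turn (mm) [  45.6  214.4 -119.2] rows>=5
[{'px': [221.2, 215.1], 'area': 167, 'c': (420.7, 130.2), 'short': 30.2, 'long': 68.3, 'ang': 85.8}, {'px': [182.7, 234.9], 'area': 232, 'c': (361.5, 241.9), 'short': 42.4, 'long': 69.3, 'ang': 80.2}]
[{'px': [179.3, 167.1], 'area': 262, 'c': (341.1, 156.6), 'short': 41.1, 'long': 70.1, 'ang': 81.3}, {'px': [233.8, 198.9], 'area': 557, 'c': (425.6, -1.7), 'short': 64.0, 'long': 79.1, 'ang': 68.3}, {'px': [212.6, 192.7], 'area': 45, 'c': (388.9, 34.4), 'short': 13.4, 'long': 37.7, 'ang': 84.4}]
```

View pics/side2.png

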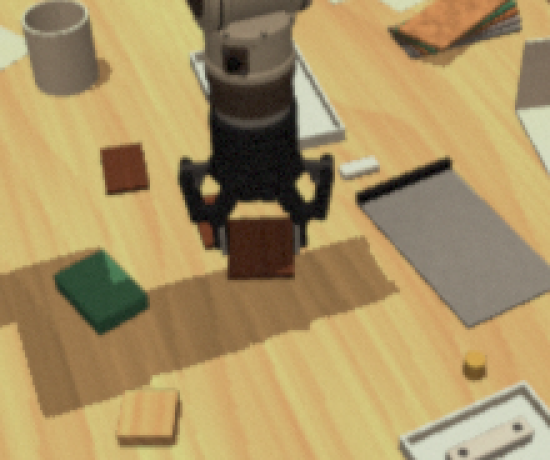

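```bash
python3 -m inch '[[[-0.01,0,0,-7.05,0,0,0.7],[0,0,0,-7.05,0,0,0.7],[0,0,0,-7.05,0,0,0.7],[0,0,0,-7.05,0,0,0.7],[0,0,0,0,0,0,0.7]]]'; python3 plan.py 640.5 62 40 187.2
```

```text
t: 17.85
tool_pos: [0.4291, 0.0018, 0.0927]
orientation: [1.456, 1.567, -3.131]
force: [-1.0, 0.0, -0.2]
gripper_width: 0.698
t 17.9 p [429.1   1.8  92.7] jaw -172.8 down-err(deg) 0.21 open 0.70 F [-1.   0.  -0.2] j6 -1.69
jaw 187 turn [-0.   0.  -0.2] j6end -1.60 rows>=1 | shift after turn (mm) [  52.7 -217.3   33.2] rows>=5
jaw 367 turn [180.   -0.3  -0. ] j6end 1.54 rows>=21 | shift after turn (mm) [ 52.7 217.3 -33.2] rows>=5
```

```bash
python3 -m inch '[[[0,-0.036,0.0055,0,0,0,0.7],[0,-0.036,0.0055,0,0,0,0.7],[0,-0.036,0.0055,0,0,0,0.7],[0.01,-0.036,0.0055,0,0,0,0.7],[0.01,-0.036,0.0055,0,0,0,0.7],[0.01,-0.036,0.0055,0,0,0,0.7],[0,0,0,0,0,0,0.7],[0,0,0,0,0,0,0.7],[0,0,0,0,0,0,0.7]]]'
python3 - <<'E'
from cell import *
from h import *
from plan import plan
plan(640.5,62,12,187.2)
c=capture("side"); print(proj(c,[.635,.105,.005]))
u,v=map(int,proj(c,[.64,.06,.03])); cv2.imwrite("pics/side3.png",cv2.resize(c["img"][v-70:v+70,u-90:u+90,::-1],None,fx=4,fy=4,interpolation=3))
E
```

```text
t: 18.75
tool_pos: [0.6392, 0.0611, 0.0636]
orientation: [1.581, 1.568, -3.007]
force: [-0.6, 0.2, -0.3]
gripper_width: 0.696
t 18.8 p [639.2  61.1  63.6] jaw -172.9 down-err(deg) 0.15 open 0.70 F [-0.6  0.2 -0.3] j6 -1.60
jaw 187 turn [-0.1 -0.  -0.1] j6end -1.60 rows>=1 | shift after turn (mm) [51.6 -1.4  0.7] rows>=2
jaw 367 turn [179.9  -0.2   0. ] j6end 1.54 rows>=21 | shift after turn (mm) [51.6  1.4 -0.7] rows>=2
(np.float64(291.95075689013385), np.float64(174.41218895945593))
```

View pics/side3.png

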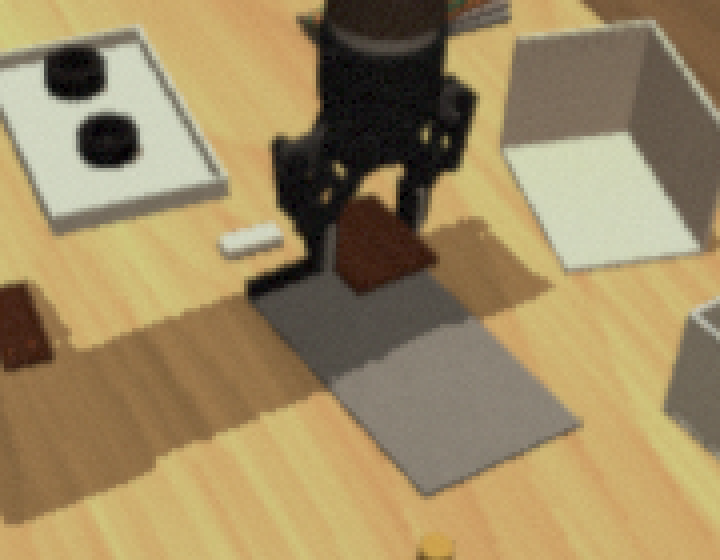

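```bash
python3 -m inch '[[[0.025,-0.001,0.001,0,0,0,0.7],[0.015,0,0,0,0,0,0.7],[0.008,0,0,0,0,0,0.7],[0.003,0,0,0,0,0,0.7],[0.001,0,0,0,0,0,0.7],[0,0,0,0,0,0,0.7]]]'; python3 -m inch '[[[0,0,0,0,0,0,0.2],[0,0,0,0,0,0,0.1],[0,0,0,0,0,0,0.1]]]';python3 -m inch '[[[-0.03,0,0,0,0,0,0.1],[-0.05,0,0,0,0,0,0.1],[-0.02,0,0,0,0,0,0.1]]]'; python3 plan.py 357.5 256 110 171
```

```text
t: 19.4
tool_pos: [0.6421, 0.0625, 0.0133]
orientation: [-1.619, 1.569, 0.076]
force: [-0.1, 0.7, 0.1]
gripper_width: 0.701
t: 19.7
tool_pos: [0.6419, 0.0626, 0.0128]
orientation: [-1.602, 1.57, 0.094]
force: [0.3, -1.2, 0.1]
gripper_width: 0.9
t: 20.0
tool_pos: [0.644, 0.0628, 0.1173]
orientation: [-1.597, 1.564, 0.099]
force: [1.3, -1.1, 1.8]
gripper_width: 0.898
t 20.0 p [644.   62.8 117.3] jaw -172.8 down-err(deg) 0.40 open 0.90 F [ 1.3 -1.1  1.8] j6 -1.60
jaw 171 turn [16.2  0.   0.4] j6end -0.79 rows>=2 | shift after turn (mm) [  7.3 313.2 146. ] rows>=7
jaw 351 turn [-1.638e+02 -6.000e-01  1.000e-01] j6end -3.93 rows>=20 | shift after turn (mm) [   7.3 -313.2 -146. ] rows>=7
```

```bash
python3 -m inch '[[[0,0,0,8.1,0,0,0.1],[0,0,0,8.1,0,0,0.1],[0,0,0,0,0,0,0.1]]]'; python3 plan.py 356 246 90 171
```

```text
t: 20.3
tool_pos: [0.6417, 0.0626, 0.1128]
orientation: [-1.356, 1.57, 0.057]
force: [-0.5, 0.2, -0.4]
gripper_width: 0.903
t 20.3 p [641.7  62.6 112.8] jaw 171.0 down-err(deg) 0.05 open 0.90 F [-0.5  0.2 -0.4] j6 -1.32
jaw 171 turn [-0.  0.  0.] j6end -0.81 rows>=1 | shift after turn (mm) [ 22.8 310.9 136.4] rows>=7
jaw 351 turn [ 1.8e+02  1.0e-01 -0.0e+00] j6end 2.33 rows>=21 | shift after turn (mm) [  22.8 -310.9 -136.4] rows>=7
```

```bash
python3 -m inch '[[[0.003,0.039,0.017,0,0,0,0.1],[0.003,0.039,0.017,0,0,0,0.1],[0.003,0.039,0.017,0,0,0,0.1],[0.003,0.039,0.017,0,0,0,0.1],[0.003,0.039,0.017,0,0,0,0.1],[0.003,0.039,0.017,0,0,0,0.1],[0.003,0.039,0.017,0,0,0,0.1],[0.003,0.038,0.017,0,0,0,0.1],[0,0,0,0,0,0,0.1],[0,0,0,0,0,0,0.1],[0,0,0,0,0,0,0.1]]]'
cat > tray.py <<'E'
from cell import *
from h import *
import sys
S=np.array([635.1,105.3]);a=np.radians(97.2);u=np.array([np.cos(a),np.sin(a)]);w=np.array([u[1],-u[0]])
def look(zs=(.013,),save=None):
    for n in("top","side"):
        c=capture(n); m=masks(c); x,y=proj(c,[.645,.01,.01])
        bx=(x-50,y-45,x+50,y+45)
        for z in zs:
            for b in blobs(c,m["walnut"],z,30,2500,bx):
                d=np.array(b["c"])-S; print(n,z,b["c"],"from stop %.1f side %.1f"%(-d@u,d@w),b["short"],b["long"],b["ang"])
        for b in blobs(c,m["black"],.017,40,700,bx)+blobs(c,m["grey"],.005,300,9000,bx): d=np.array(b["c"])-S; print("  ref",n,b["c"],"from stop %.1f side %.1f"%(-d@u,d@w),b["short"],b["long"],b["ang"])
        if save and n=="side": cv2.imwrite(save,cv2.resize(c["img"][int(y)-60:int(y)+60,int(x)-80:int(x)+80,::-1],None,fx=4.5,fy=4.5,interpolation=3))
E
python3 - <<'E'
from tray import *
from plan import plan
look(save="pics/side4.png")
plan(356,246,7,171)
E
```

```text
t: 21.4
tool_pos: [0.3567, 0.2458, 0.0886]
orientation: [-1.113, 1.57, 0.301]
force: [-0.2, 0.0, -0.2]
gripper_width: 0.902
top 0.013 (641.6, 62.6) from stop 43.2 side 1.1 63.6 75.9 -83.1
top 0.013 (659.4, 88.4) from stop 19.8 side 22.0 27.3 35.6 -63.0
  ref top (634.0, 108.0) from stop -2.8 side -0.8 12.6 119.7 5.5
  ref top (648.3, 6.2) from stop 100.0 side 0.7 120.2 202.0 -82.7
side 0.013 (640.6, 63.7) from stop 42.0 side 0.2 67.1 86.2 -83.5
  ref side (630.5, 102.4) from stop 2.3 side -4.9 15.8 120.6 7.3
  ref side (646.1, 6.1) from stop 99.8 side -1.5 119.5 207.9 -83.4
t 21.5 p [357.  245.4  88.5] jaw 170.9 down-err(deg) 0.05 open 0.90 F [ 0.5  0.8 -0.2] j6 -0.81
jaw 171 turn [-0.1  0.   0. ] j6end -0.81 rows>=1 | shift after turn (mm) [81.5  1.1  0.5] rows>=2
jaw 351 turn [ 1.799e+02  1.000e-01 -0.000e+00] j6end 2.33 rows>=21 | shift after turn (mm) [81.5 -1.1 -0.5] rows>=2
```

View pics/side4.png

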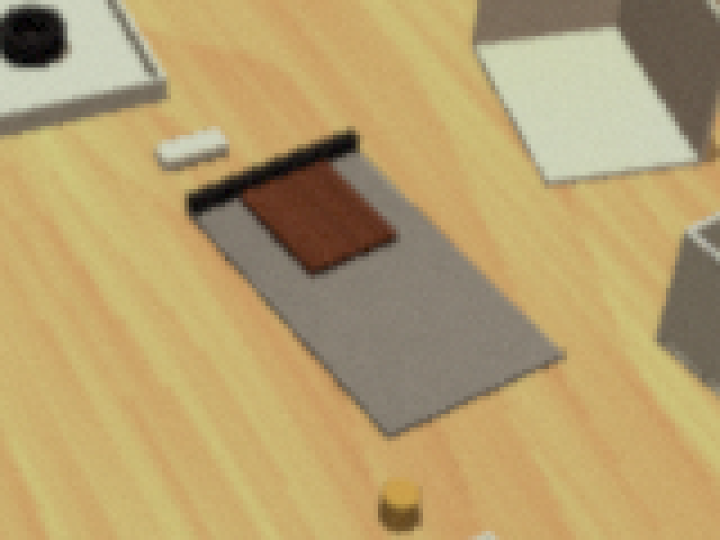

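The large tile lies flat with about a 5 mm gap to the stop, centred to within 1 mm. Next is the medium tile.

```bash
python3 -m inch '[[[0.035,0.001,0,0,0,0,0.2],[0.025,0,0,0,0,0,0.3],[0.012,0,0,0,0,0,0.3],[0.006,0,0,0,0,0,0.3],[0.003,0,0,0,0,0,0.3],[0,0,0,0,0,0,0.3]]]'; python3 -m inch '[[[0,0,0,0,0,0,0.8],[0,0,0,0,0,0,0.8],[0,0,0,0,0,0,0.8],[0,0,0,0,0,0,0.8],[0,0,0,0,0,0,0.8]]]';python3 -m inch '[[[-0.03,0,0,0,0,0,0.8],[-0.05,0,0,-8,0,0,0.8],[-0.01,0,0,-8,0,0,0.8],[0,0,0,0,0,0,0.8]]]'; python3 plan.py 648 3 50 187
```

```text
t: 22.1
tool_pos: [0.3554, 0.2458, 0.0074]
orientation: [-0.854, 1.57, 0.558]
force: [0.4, 0.1, 0.1]
gripper_width: 0.703
t: 22.6
tool_pos: [0.3557, 0.2463, 0.0084]
orientation: [-1.018, 1.568, 0.395]
force: [-0.8, -1.5, 6.4]
gripper_width: 0.531
t: 23.0
tool_pos: [0.3566, 0.2473, 0.0999]
orientation: [-1.074, 1.564, 0.619]
force: [0.7, -0.8, -0.2]
gripper_width: 0.536
t 23.0 p [356.6 247.3  99.9] jaw -173.0 down-err(deg) 0.38 open 0.54 F [ 0.7 -0.8 -0.2] j6 -1.09
jaw 187 turn [-0.   0.2  0.3] j6end -1.69 rows>=1 | shift after turn (mm) [  49.9 -259.4 -278. ] rows>=8
jaw 367 turn [180.    0.5  -0.3] j6end 1.45 rows>=21 | shift after turn (mm) [ 49.9 259.4 278. ] rows>=8
```

```bash
python3 -m inch '[[[0,-0.029,-0.031,0,0,0,0.8],[0,-0.029,-0.031,0,0,0,0.8],[0,-0.029,-0.031,0,0,0,0.8],[0,-0.029,-0.031,0,0,0,0.8],[0,-0.029,-0.031,0,0,0,0.8],[0,-0.029,-0.031,0,0,0,0.8],[0,-0.029,-0.031,0,0,0,0.8],[0.015,-0.029,-0.031,0,0,0,0.8],[0.015,-0.029,-0.031,0,0,0,0.8],[0,0,0,0,-4.5,0,0.8],[0,0,0,0,-4.6,0,0.8],[0,0,0,0,0,0,0.8]]]'; python3 -m inch '[[[0,0,0,0,0,0,0.8],[0,0,0,0,0,0,0.8]]]'
cat > rel.py <<'E'
# rel.py dist side z : shift in current tool axes to tray-frame TCP target (mm)
import sys,numpy as np
from scipy.spatial.transform import Rotation as Ro
from cell import sense
from tray import S,u,w
d,s,z=map(float,sys.argv[1:4]); st=sense(); R=Ro.from_euler('xyz',st["orientation"]).as_matrix(); p=st["tool_pos"]*1000
q=S-d*u+s*w; e=np.array([*q,z])-p; g=p[:2]-S
print("TCP from stop %.1f side %.1f z %.1f | tilt %.1f roll %.1f jaw %.1f | shift %s | F %s"%(-g@u,g@w,p[2],np.degrees(np.arcsin(R[2,2])),np.degrees(np.arcsin(R[2,1])),np.degrees(np.arctan2(R[1,1],R[0,1])),(R.T@e).round(1),st["force"].round(1)))
E
python3 rel.py 104.7 0.7 35
```

```text
t: 24.2
tool_pos: [0.6465, -0.002, 0.0642]
orientation: [0.032, 1.411, 1.717]
force: [-0.0, 0.0, -0.3]
gripper_width: 0.533
t: 24.4
tool_pos: [0.6472, 0.0014, 0.0668]
orientation: [0.007, 1.413, 1.699]
force: [-0.8, 1.0, -0.6]
gripper_width: 0.535
TCP from stop 104.5 side -1.1 z 66.8 | tilt 9.1 roll 0.1 jaw -173.0 | shift [31.4 -1.8 -5.2] | F [-0.8  1.  -0.6]
```

```bash
python3 -m inch '[[[0.016,-0.001,-0.003,0,0,0,0.8],[0.015,-0.001,-0.002,0,0,0,0.8],[0,0,0,0,0,0,0.8],[0,0,0,0,0,0,0.8]]]'; python3 rel.py 104.7 0.7 18.5
python3 - <<'E'
from tray import *
look(zs=(.013,.037),save="pics/side5.png")
E
```

```text
t: 24.8
tool_pos: [0.649, 0.0016, 0.0354]
orientation: [0.01, 1.412, 1.704]
force: [0.3, -0.7, 0.1]
gripper_width: 0.538
TCP from stop 104.6 side 0.8 z 35.4 | tilt 9.1 roll 0.1 jaw -173.0 | shift [16.6  0.1 -2.7] | F [ 0.3 -0.7  0.1]
top 0.013 (643.0, 50.4) from stop 55.5 side 1.0 63.8 101.8 -83.4
top 0.037 (638.2, 50.2) from stop 55.1 side -3.8 62.5 99.7 -83.4
  ref top (682.5, 2.3) from stop 108.1 side 34.1 36.0 150.1 -7.0
  ref top (634.1, 107.3) from stop -2.1 side -0.7 12.7 119.8 8.4
side 0.013 (627.9, 61.2) from stop 42.8 side -12.7 41.5 86.8 -86.7
side 0.013 (670.2, 11.1) from stop 97.9 side 23.0 45.1 74.4 53.8
side 0.037 (615.0, 38.3) from stop 64.0 side -28.3 40.3 84.2 -86.7
side 0.037 (656.0, -10.3) from stop 117.3 side 6.2 43.8 72.2 53.8
  ref side (647.5, 5.8) from stop 100.3 side -0.2 121.7 206.6 -83.0
```

View pics/side5.png

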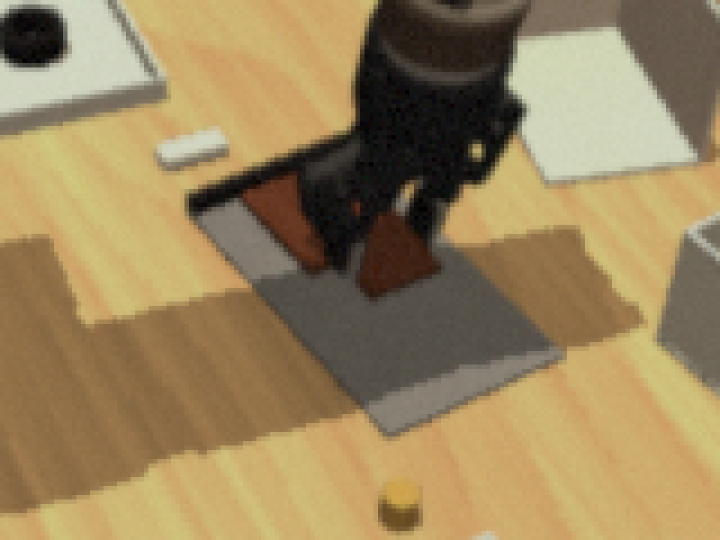

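The medium tile's lower bottom edge runs from crop (372,299) to (440,269). I check its distance from the stop before lowering.

Run:
```python
from tray import *
c=np.load("side0.npz"); x,y=proj(c,[.645,.01,.01])
for px in((372,299),(440,269)):
    p=cast(c,[int(x)-80+px[0]/4.5-.5,int(y)-60+px[1]/4.5-.5],.022)[0]*1000-S; print(-p@u,p@w)
```

```text
124.73136692267965 -18.547330445636877
124.26790041306145 28.86999907471927
```

```bash
python3 -m inch '[[[0.008,0,-0.001,0,0,0,0.8],[0.005,0,-0.001,0,0,0,0.8],[0.002,0,0,0,0,0,0.8],[0,0,0,0,0,0,0.8]]]'; python3 rel.py 104.7 0.7 17.7;  python3 -m inch '[[[0.001,0,0,0,0,0,0.8],[0.001,0,0,0,0,0,0.8],[0,0,0,0,0,0,0.8]]]';python3 rel.py 104.7 0.7 17.7
```

```text
t: 25.3
tool_pos: [0.6491, 0.0012, 0.0201]
orientation: [0.009, 1.412, 1.701]
force: [-0.6, -0.2, -1.1]
gripper_width: 0.533
TCP from stop 105.1 side 0.8 z 20.1 | tilt 9.1 roll 0.1 jaw -173.0 | shift [ 2.4  0.1 -0. ] | F [-0.6 -0.2 -1.1]
t: 25.6
tool_pos: [0.6496, 0.0015, 0.0188]
orientation: [-0.0, 1.412, 1.692]
force: [0.0, 0.3, -0.3]
gripper_width: 0.535
TCP from stop 104.8 side 1.4 z 18.8 | tilt 9.1 roll -0.0 jaw -173.0 | shift [ 1.1  0.7 -0.1] | F [ 0.   0.3 -0.3]
```

```bash
python3 -m inch '[[[0,0,0,0,0,0,0.4],[0,0,0,0,0,0,0.35],[0,0,0,0,0,0,0.35]]]';python3 -m inch '[[[-0.02,0,0,0,0,0,0.3],[-0.04,0,0,0,0,0,0.3],[-0.04,0,0,5.4,4.5,0,0.3],[0,0,0,5.9,4.6,0,0.3],[0,0,0,0,0,0,0.3]]]'; python3 plan.py 420 126 90 175.7
```

```text
t: 25.9
tool_pos: [0.6497, 0.0015, 0.019]
orientation: [-0.002, 1.412, 1.691]
force: [-0.3, 0.3, -0.7]
gripper_width: 0.649
t: 26.4
tool_pos: [0.6529, -0.0122, 0.1199]
orientation: [1.687, 1.56, -3.097]
force: [0.0, -0.8, -0.4]
gripper_width: 0.701
t 26.4 p [652.9 -12.2 119.9] jaw 175.9 down-err(deg) 0.62 open 0.70 F [ 0.  -0.8 -0.4] j6 -1.52
jaw 176 turn [ 0.2 -0.1 -0.6] j6end -1.20 rows>=1 | shift after turn (mm) [ 29.9 242.6 120.4] rows>=6
jaw 356 turn [-1.798e+02  1.000e+00 -1.000e-01] j6end -4.35 rows>=21 | shift after turn (mm) [  29.9 -242.6 -120.4] rows>=6
```

```bash
python3 -m inch '[[[0.004,0.034,0.017,0,0,0,0.3],[0.004,0.034,0.017,0,0,0,0.3],[0.004,0.034,0.017,0,0,0,0.3],[0.004,0.034,0.017,0,0,0,0.3],[0.004,0.034,0.017,0,0,0,0.3],[0.004,0.034,0.017,0,0,0,0.3],[0.004,0.036,0.018,0,0,0,0.3],[0,0,0,0,0,0,0.3],[0,0,0,0,0,0,0.3],[0,0,0,0,0,0,0.3]]]'
python3 - <<'E'
from tray import *
from plan import plan
look(zs=(.013,.019),save="pics/side6.png")
plan(420,126,8.5,175.7)
E
```

```text
t: 27.4
tool_pos: [0.4216, 0.1232, 0.0928]
orientation: [1.669, 1.556, -3.118]
force: [0.6, 0.2, -0.7]
gripper_width: 0.704
top 0.013 (644.0, 39.7) from stop 66.2 side 0.6 63.5 122.5 -83.4
top 0.019 (642.8, 39.7) from stop 66.0 side -0.6 63.2 121.9 -83.4
  ref top (634.0, 107.6) from stop -2.4 side -0.8 12.3 119.8 7.9
  ref top (648.3, 6.1) from stop 100.1 side 0.7 120.2 202.1 -82.7
side 0.013 (642.7, 39.7) from stop 66.0 side -0.7 65.9 134.4 -84.6
side 0.019 (639.4, 34.1) from stop 71.2 side -4.7 65.4 133.4 -84.6
  ref side (630.5, 102.5) from stop 2.2 side -4.9 16.8 120.7 7.7
  ref side (646.6, 6.0) from stop 100.0 side -1.0 120.0 207.3 -83.0
t 27.5 p [421.9 123.   92.9] jaw 175.7 down-err(deg) 0.85 open 0.70 F [-0.1 -0.5 -0.7] j6 -1.21
jaw 176 turn [-0.  -0.1 -0.8] j6end -1.20 rows>=1 | shift after turn (mm) [84.4  2.1  2.8] rows>=2
jaw 356 turn [ 1.8e+02 -1.3e+00  1.0e-01] j6end 1.94 rows>=21 | shift after turn (mm) [84.4 -2.1 -2.8] rows>=2
```

View pics/side6.png

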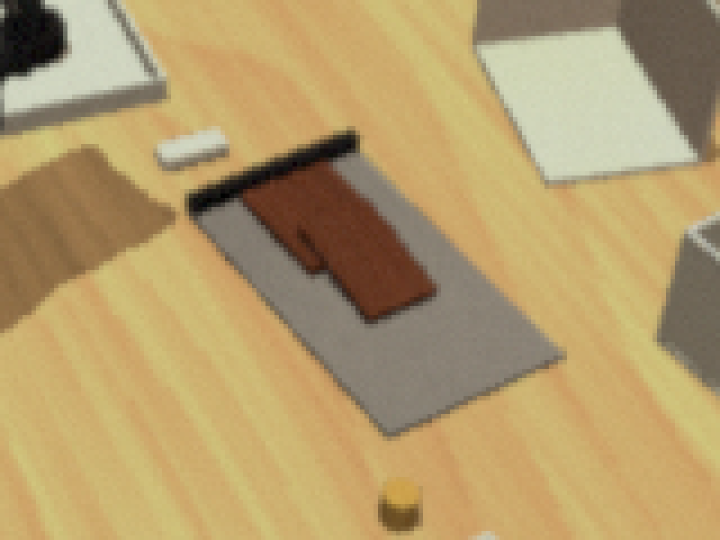

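The medium tile laps the large one by about 28 mm, straight, with its lower end on the tray. Next I pick the small tile.

```bash
python3 -m inch '[[[0.03,0.002,0.004,0,0,-0.8,0.3],[0.025,0,0,0,0,0,0.4],[0.015,0,0,0,0,0,0.45],[0.008,0,0,0,0,0,0.45],[0.004,0,0,0,0,0,0.45],[0.001,0,0,0,0,0,0.45],[0,0,0,0,0,0,0.45]]]'; python3 plan.py 420 127 9 175.7
```

```text
t: 28.2
tool_pos: [0.4193, 0.1275, 0.0105]
orientation: [3.033, 1.569, -1.754]
force: [1.1, 0.2, 0.2]
gripper_width: 0.552
t 28.2 p [419.3 127.5  10.5] jaw 175.7 down-err(deg) 0.09 open 0.55 F [1.1 0.2 0.2] j6 -1.20
jaw 176 turn [-0.  -0.1 -0. ] j6end -1.20 rows>=1 | shift after turn (mm) [ 1.5 -0.7 -0.4] rows>=1
jaw 356 turn [ 1.8e+02 -0.0e+00  1.0e-01] j6end 1.94 rows>=21 | shift after turn (mm) [1.5 0.7 0.4] rows>=1
```

```bash
python3 -m inch '[[[0.002,0,0,0,0,0,0.45],[0,0,0,0,0,0,0.9],[0,0,0,0,0,0,0.9],[0,0,0,0,0,0,0.9],[0,0,0,0,0,0,0.9],[0,0,0,0,0,0,0.9]]]';python3 -m inch '[[[-0.03,0,0,0,0,0,0.9],[-0.05,0,0,-5.7,0,0,0.9],[-0.01,0,0,-5.7,0,0,0.9],[0,0,0,0,0,0,0.9],[0,0,0,0,0,0,0.9]]]'; python3 rel.py 153.7 0.5 60
```

```text
t: 28.8
tool_pos: [0.4191, 0.1276, 0.0087]
orientation: [-3.035, 1.569, -1.539]
force: [-1.3, -0.1, 6.0]
gripper_width: 0.372
t: 29.3
tool_pos: [0.4181, 0.1274, 0.0975]
orientation: [2.246, 1.568, -2.344]
force: [0.5, 0.6, -0.6]
gripper_width: 0.374
TCP from stop -49.2 side -212.5 z 97.5 | tilt -0.1 roll 0.1 jaw -173.0 | shift [  37.4 -213.8 -202. ] | F [ 0.5  0.6 -0.6]
```

```bash
python3 -m inch '[[[0,-0.027,-0.025,0,0,0,0.9],[0,-0.027,-0.025,0,0,0,0.9],[0,-0.027,-0.025,0,0,0,0.9],[0,-0.027,-0.025,0,0,0,0.9],[0.01,-0.027,-0.025,0,0,0,0.9],[0.01,-0.027,-0.025,0,0,0,0.9],[0.01,-0.027,-0.026,0,0,0,0.9],[0.007,-0.025,-0.026,0,0,0,0.9],[0,0,0,0,-4.6,0,0.9],[0,0,0,0,-4.6,0,0.9],[0,0,0,0,0,0,0.9],[0,0,0,0,0,0,0.9]]]'; python3 rel.py 153.7 0.5 35
```

```text
t: 30.5
tool_pos: [0.6547, -0.0468, 0.0586]
orientation: [0.035, 1.412, 1.728]
force: [-0.7, 0.7, -0.5]
gripper_width: 0.375
TCP from stop 153.3 side 0.3 z 58.6 | tilt 9.1 roll 0.3 jaw -173.0 | shift [23.3 -0.3 -4.1] | F [-0.7  0.7 -0.5]
```

```bash
python3 -m inch '[[[0.012,0,-0.002,0,0,0,0.9],[0.011,0,-0.002,0,0,0,0.9],[0,0,0,0,0,0,0.9],[0,0,0,0,0,0,0.9]]]'; python3 rel.py 153.7 0.5 19
python3 - <<'E'
from tray import *
look(zs=(.013,.03),save="pics/side7.png")
c=np.load("side0.npz"); x,y=proj(c,[.645,.01,.01]); print(int(x)-80,int(y)-60)
E
```

```text
t: 30.9
tool_pos: [0.6552, -0.046, 0.0368]
orientation: [0.021, 1.412, 1.717]
force: [-1.3, -1.2, -0.1]
gripper_width: 0.371
TCP from stop 152.6 side 1.0 z 36.8 | tilt 9.1 roll 0.2 jaw -172.8 | shift [17.4  0.4 -3.9] | F [-1.3 -1.2 -0.1]
top 0.013 (645.8, 25.8) from stop 80.2 side 0.7 63.1 151.3 -83.5
top 0.03 (642.3, 26.1) from stop 79.5 side -2.8 62.2 149.1 -83.5
  ref top (777.7, -89.3) from stop 210.9 side 117.1 21.5 154.7 -5.3
  ref top (684.2, -56.1) from stop 166.3 side 28.5 70.9 145.2 -18.5
  ref top (634.0, 108.2) from stop -3.0 side -0.7 10.3 119.8 7.4
  ref top (687.1, 36.1) from stop 75.2 side 42.9 40.4 154.5 -80.1
  ref top (610.2, 19.8) from stop 81.7 side -35.4 47.9 165.2 -82.5
side 0.013 (642.0, 39.7) from stop 65.9 side -1.4 65.6 133.8 -85.5
side 0.013 (668.9, -35.0) from stop 143.4 side 15.9 40.8 49.8 -83.8
side 0.03 (632.5, 23.9) from stop 80.4 side -12.8 64.2 130.9 -85.5
side 0.03 (658.8, -49.2) from stop 156.3 side 4.1 40.0 48.7 -83.8
  ref side (631.6, 102.3) from stop 2.5 side -3.8 15.8 118.5 7.6
  ref side (647.0, 6.0) from stop 100.0 side -0.6 120.6 206.8 -82.8
231 134
```

View pics/side7.png

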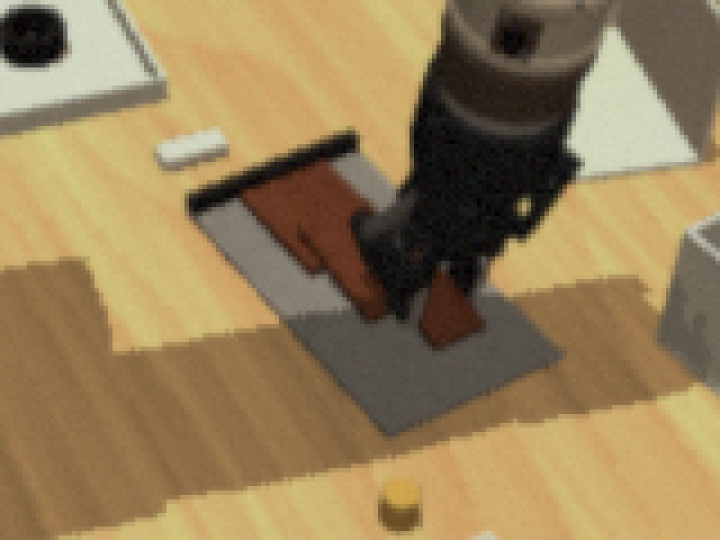

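Run:
```python
from tray import *
c=np.load("side0.npz")
for z in(.0236,.0315):
  for px in((438,348),(485,325)):
    p=cast(c,[231+px[0]/4.5-.5,134+px[1]/4.5-.5],z)[0]*1000-S; print(z,-p@u,p@w)
```

```text
0.0236 175.3173666712224 -10.47629146279303
0.0236 174.09803905942584 22.412999369702625
0.0315 181.02457473956022 -15.733425319428635
0.0315 179.8176096640435 16.82240709942909
```

```bash
python3 -m inch '[[[0.01,0,-0.002,0,0,0,0.9],[0.004,0,-0.001,0,0,0,0.9],[0.002,0,0,0,0,0,0.9],[0,0,0,0,0,0,0.9],[0,0,0,0,0,0,0.9]]]'; python3 rel.py 153.5 0.5 18.5
```

```text
t: 31.5
tool_pos: [0.6561, -0.0472, 0.0213]
orientation: [0.01, 1.412, 1.705]
force: [0.1, 0.5, -0.0]
gripper_width: 0.376
TCP from stop 154.0 side 1.7 z 21.3 | tilt 9.1 roll 0.1 jaw -172.9 | shift [2.9 1.2 0. ] | F [ 0.1  0.5 -0. ]
```

```bash
python3 -m inch '[[[0.001,0.001,0,0,0,0,0.9],[0.001,0,0,0,0,0,0.9],[0,0,0,0,0,0,0.9]]]'; python3 rel.py 153.5 0.5 18.5; python3 -m inch '[[[0,0,0,0,0,0,0.6],[0,0,0,0,0,0,0.55],[0,0,0,0,0,0,0.55]]]';python3 -m inch '[[[-0.02,0,0,0,0,0,0.5],[-0.04,0,0,0,0,0,0.5],[-0.04,0,0,0,0,0,0.5],[0,0,-0.04,0,0,0,0.5],[0,0.04,-0.04,0,0,0,0.5],[0,0.04,-0.04,0,0,0,0.5],[0,0.04,-0.04,0,0,0,0.5],[0,0.04,0,0,0,0,0.5],[0,0.04,0,0,0,0,0.5],[0,0,0,0,0,0,0.5]]]'
python3 - <<'E'
from tray import *
look(save="pics/side8.png")
E
```

```text
t: 31.8
tool_pos: [0.6549, -0.047, 0.0194]
orientation: [0.011, 1.412, 1.706]
force: [0.3, 0.5, -0.4]
gripper_width: 0.372
TCP from stop 153.6 side 0.5 z 19.4 | tilt 9.1 roll 0.1 jaw -172.9 | shift [ 0.9  0.  -0.1] | F [ 0.3  0.5 -0.4]
t: 32.1
tool_pos: [0.6551, -0.047, 0.0196]
orientation: [0.008, 1.412, 1.703]
force: [-0.3, 0.2, -0.1]
gripper_width: 0.445
t: 33.1
tool_pos: [0.4839, -0.2286, 0.0945]
orientation: [0.051, 1.408, 1.741]
force: [1.0, -0.5, -0.8]
gripper_width: 0.501
top 0.013 (647.3, 13.4) from stop 92.7 side 0.6 63.8 175.5 -83.4
  ref top (634.0, 108.2) from stop -3.0 side -0.7 10.3 119.8 7.4
  ref top (648.1, 6.0) from stop 100.1 side 0.5 119.9 202.5 -82.6
side 0.013 (634.3, 67.4) from stop 37.5 side -5.5 54.3 76.3 -84.1
  ref side (659.5, 121.1) from stop -12.6 side 26.2 54.4 177.6 33.2
  ref side (623.6, -17.5) from stop 120.4 side -26.8 29.7 42.2 54.2
```

View pics/side8.png

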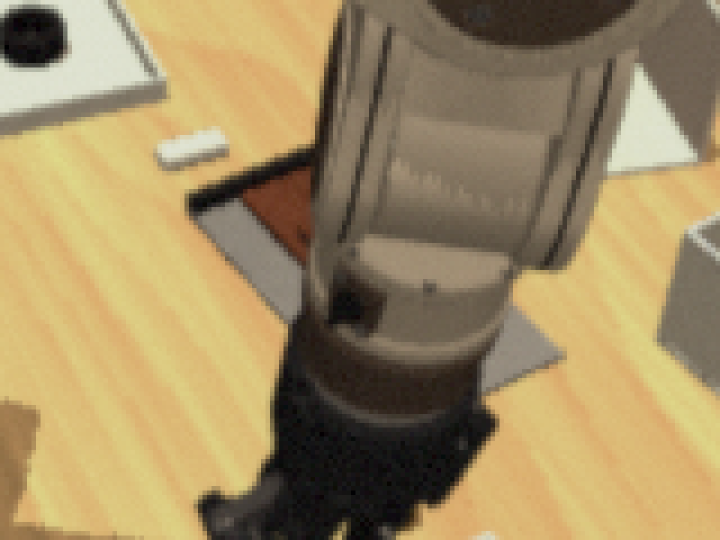

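```bash
python3 -m inch '[[[0,0,0.04,0,0,0,0.5],[0,0,0.04,0,0,0,0.5],[0,0,0.04,0,0,0,0.5],[0,0,0.04,0,0,0,0.5],[0,0,0.04,0,0,0,0.5],[0,0,0.04,0,0,0,0.5],[0,0,0.04,0,0,0,0.5],[0,0,0.04,0,0,0,0.5],[0,0,0.04,0,0,0,0.5],[0,0,0,0,0,0,0.5],[0,0,0,0,0,0,0.5],[0,0,0,0,0,0,0.5]]]'
python3 - <<'E'
from tray import *
look(save="pics/side9.png")
c=capture("top"); i=cv2.resize(c["img"][110:210,120:400,::-1],None,fx=2.85,fy=2.85,interpolation=3)
c=capture("side"); j=cv2.resize(c["img"][100:300,200:400,::-1],None,fx=1.5,fy=1.5); k=cv2.imread("pics/side9.png")[80:490,150:600]
k=cv2.resize(k,None,fx=.73,fy=.73); o=np.zeros((i.shape[0]+300,798,3),np.uint8); o[:i.shape[0],:i.shape[1]]=i[:,:798]; o[i.shape[0]:i.shape[0]+300,:300]=j; o[i.shape[0]:i.shape[0]+k.shape[0],310:310+k.shape[1]]=k
cv2.imwrite("pics/fin.png",o)
E
```

```text
t: 34.4
tool_pos: [0.4471, 0.1239, 0.1524]
orientation: [0.006, 1.412, 1.701]
force: [0.7, -0.1, 0.1]
gripper_width: 0.497
top 0.013 (647.5, 14.4) from stop 91.7 side 0.9 63.1 175.1 -83.5
  ref top (633.9, 107.3) from stop -2.1 side -0.9 13.5 120.1 6.9
  ref top (648.1, 6.3) from stop 99.8 side 0.5 120.1 201.5 -82.9
side 0.013 (645.5, 14.6) from stop 91.3 side -1.0 65.0 185.1 -84.6
  ref side (630.4, 103.3) from stop 1.4 side -4.9 19.4 120.7 8.4
  ref side (646.0, 6.1) from stop 99.8 side -1.6 119.8 207.9 -83.4
```

View pics/fin.png

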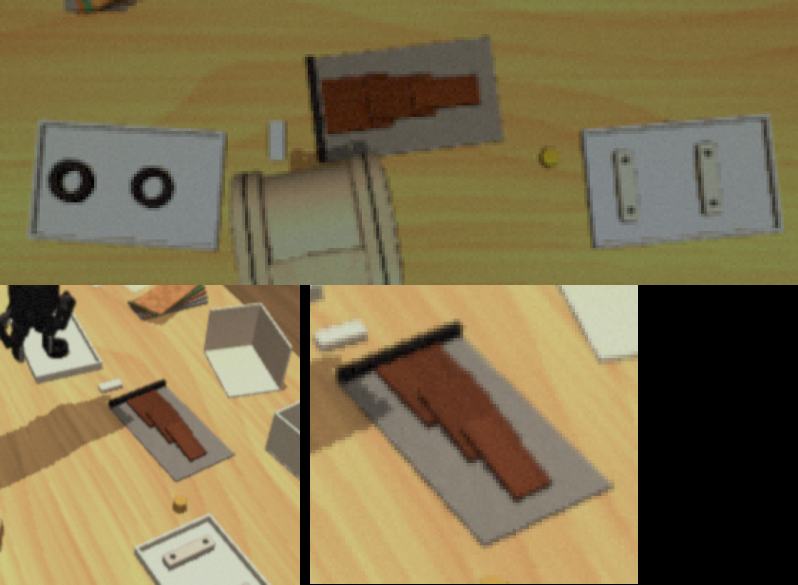

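The top view shows the shingled row straight at crop (325–480, 100), the ring alone in the free part at (152,187), and the bar at (708,178). The arm is clear of everything.

```bash
python3 -c "
from cell import *
print(finish_job())"
```

```text
the job is handed in; nothing more can be done
None
```

All five pieces are sorted and the job was handed in at about 35 s of the 128 s allowed, with the gripper clear of everything. I saw no wrist force above about 7 N.

- **Ring:** it lies flat in the free part of the ring tray, clear of the fixed ring.
- **Bar:** it lies flat in the free part of its tray, parallel to the fixed bar and clear of it.
- **Tiles:** they form one straight row along the middle of the grey tray, within about 1 mm of the centre line and about 1° of its direction. The widest is about 4–5 mm from the stop.
- **Overlaps:** the middle tile laps the widest by about 28 mm (37% of its length), and the narrowest laps the middle one by about 23 mm (30%). In the last pictures the far end of each lapping tile looks to be resting on the tray.

**Disagreements between checks:** the side view gave the row as about 185 mm long, the top view 175 mm. I put the difference down to the visible side faces and used the top view. The middle tile landed about 3 mm closer to the stop than planned, and I left it there because the overlap was still about a third.

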